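Cover the bench bath and lock the cover

ROBOT

A 6-joint arm with a two-finger parallel gripper is mounted at the origin on a cart in front of the work surface, level with it; the furniture and walls round the work are solid. World frame = base frame: x ahead of the robot, y to its left, z up, the work surface at z = 0. Lengths are in m, angles in rad, forces in N, time in s.
With the tool pointing down it reaches from about 0.3 to 0.875 m from the base axis. Payload 6.4 kg.
Tool frame: the origin (TCP) lies midway between the tips of the shut fingers; the grasp point (between the pads) lies 19 mm behind it; z points along the fingers, y is the line along which they close (so a half turn about z gives the same grasp; the last joint's range is limited). The gripper opens to 85 mm and grips with 20 to 120 N. Pads are 22 mm wide; open, the fingers measure 114 mm over their backs; the gripper's body (76 mm by 85 mm) begins 54 mm behind the grasp point. The pads swing forward as they close: fully open they stand 13 mm farther back than shut.
Start: joints at [1.109, 0.181, 1.607, -0, 1.354, -0.206], TCP at [0.145, 0.556, 0.231] pointing down, gripper open.
Joint ranges: [-2.99, 2.99], [-0.89, 2.07], [0.3, 2.58], [-1.14, 4.28], [0, 2.63], [-3.12, 3.12]. Speed limits (rad/s): [2.57, 2.57, 3.01, 3.14, 3.14, 3.14].

INTERFACE

Orientations are given as a unit quaternion [w, x, y, z].
In Python, from bench import ctrl gives the robot as it stands.
- The arm moves only by the tool drive_tool, never from a script. Its argument "plan" is a list that holds one entry, the list of rows, each a list of 4 numbers: the shift along the tool's x, y, z scaled (see below), then the turn about the tool's z scaled (see below). In form: [[[x, y, z, roll], ...]]. A call has 1 to 12 rows; each row is the pose to reach, as a shift and turn from the pose commanded when the call began, along the tool's axes at that moment, turning the shorter way round; what a row does not reach only later rows make up. The controller multiplies each number of a shift by 400 mm and each number of a turn by 180 degrees. A row lasts 1/12 s, in which the tool goes at most 41.7 mm and 7.16 degrees, less where a joint would pass 70% of its speed; a pose out of reach is approached as far as the arm can. A call with a number of a shift or a turn outside -1 to 1 is refused whole. A call with a gripper value outside its range is refused whole. "jaw" is the closure, from 0 (fully open) to 1 (shut), set as the call begins (left out, the last holds). The fingers move at their own pace and stop on an object; the grip force is fixed at half the most. Time passes only in rows, so rows that repeat a pose let the fingers close. It gives the time, the measured TCP pose, the force, the opening and the grip force at its end, in the units of the state.
- ctrl.get_obs(): the state, without advancing time (a new reading comes with each control period).
- ctrl.camera(name): name is "scene" or "top"; returns (picture, depth): 420x560x3 uint8, red, green, blue; 420x560 float32, m along the optical axis (not along the pixel's ray), 0 where there is no reading.
- ctrl.camera_info(name): a dict with "camera_matrix" (3x3 intrinsics, pixels), "R" (3x3) and "t" (3): a world point X has camera coordinates R X + t. Camera axes: x right, y down, z forward; pixel columns grow to the right and rows downward; lengths in m; the calibration is good to about 2 mm. A picture is of the moment at which its call begins. camera_info takes no time and is no camera call.
- ctrl.hand_in(): hands the job in; it is judged then, once.
The state is a dict: "time_s": time; "q": joint angles; "dq": joint speeds; "joint_efforts": joint torques, N m; "eef_pos": TCP position; "eef_rot": TCP orientation; "wrist_force": force on the tool from outside, world axes, zero at the start; "torque": the same for the moment, N m; "opening": opening from 0.0 (shut) to 1.0 (fully open); "grasp_force": force on a finger pad.
Only numpy, scipy, OpenCV 4.12 (cv2) and the standard library are available. Lean on these libraries where they do the work, as an engineer would, in place of code of your own. Each camera call takes 0.05 s, during which the arm holds its last target. There are 200 camera calls.

TASK

Draw the loose steel cover out of its low rack by the sides of its protruding end and set it down flat on the open bench. Then take it again by its bar handle, lower it (do not drop it) into the open mouth of the small white bath until it sits flat on the ledge inside, let go, and slide the bath's lock fully home over the cover. Leave the other things on the bench where they stand.

Things in the scene. Friction and masses are not known exactly. Their poses are not given: they have to be found in the camera images.
- cover: loose flat steel cover, 0.16 kg; plate 100 mm (its x) x 56 mm (its y) x 10 mm, same from either end; origin mid-underside, z up. It starts in the rack 12 mm above the bench, about 40 mm of one end sticking out of the front: grip that end across its 56 mm width. Its handle is then under the rack's top board
- cover_handle (a point): middle of the top of the cover's black bar handle, 36 mm above the cover's underside at its middle, axes as the cover's; the bar is 12 mm thick along x, 40 mm long along y, 26 mm high over the plate. In the bath only the handle can be reached: grip its 12 mm thickness, fingers closing along the cover's x
- cover_rack: fixed low steel rack, open at the front, 82 mm wide (y), 84 mm deep, 60 mm high; origin on the bench under the middle of its front edge, +x points into it: draw the cover out along -x at least 65 mm before lifting it. The cover lies on its 12 mm high floor between walls 68 mm apart; underside of the top board 54 mm up
- bath: fixed white bench bath 90 mm (x) x 180 mm (y), deck 66 mm above the bench; origin under its middle, front with dark display faces -x. Its mouth is a recess 62 mm (x) x 106 mm (y), sunk 14 mm below the deck to a 7 mm wide ledge, centred 25 mm towards -y. The cover's long side goes along the bath's y, either way round, 3 mm play each side
- bath_seat (a point): middle of the mouth at ledge height, 52 mm above the bench; the seated cover's origin comes here; axes as the bath's
- cover_lock (a joint): the lock's travel in m: 0 open (clear of the mouth), 0.026 fully home, at its end stop, with its flat tongue over the end of the cover; it slides along the bath's -y against about 2 N of friction and stays where it is left
- lock_grip (a point): middle of the top of the lock's black grip, moving with it on the deck at the bath's +y end: the grip is 26 mm along the bath's x, 14 mm along y, stands 21 mm above the lock's flat tongue, top 92 mm above the bench; 6 mm high guide rails on the deck run 16 to 21 mm either side of its middle
- dish: round petri dish, 56 mm across, 12 mm high, standing on the rack's top board; bystander, origin under its middle
- bottle_blue: small screw-cap bottle, 33 mm across, 62 mm high, upright on the bench among the task's things; bystander, origin under its middle
- bottle_red: larger screw-cap bottle, 42 mm across, 95 mm high, upright towards the back of the bench; bystander, origin under its middle
- vial: small upright vial, 13 mm across, 44 mm high, standing near the front of the bench, easily tipped; bystander, origin under its middle
- bench_timer: flat bench timer, 62 x 68 x 19 mm, lying near the front left; bystander, origin under its middle
- tweezers: metal forceps lying on the bench, 14 x 128 mm (long along its own y), 8 mm high; bystander, origin under its middle
Mind the look-alikes: they are no part of the job. Leave any yellow look-alike of the cover alone.

How it is judged:
By the outcome, as a careful person would: the job done as asked, in the order asked, and still so for the second after the job is handed in, with the robot touching nothing.
It also fails if it takes over 64 s, if anything falls off the work surface, if the arm or the gripper's body presses on something with over 40 N, if the wrist force passes 120 N, or if a joint passes its speed limit or range.

## Working session

There is one attempt and no reset: what is moved stays moved. The work goes in short steps, Python scripts to look and compute and a tool call to move; the robot and the scene stay as the last step left them, time stands still between calls to the robot, and variables do not carry over. Pictures are saved under pics/ and viewed, at most 10 in all, crops included, and the job is handed in when it is done.

Besides the shell and the picture viewer there is one more tool, called after "Call:" as name(argument=value, ...) on one line, values as JSON. drive_tool: Moves the arm, as the interface text tells. Its arguments: {"type":"object","properties":{"plan":{"type":"array"},"jaw":{"type":"number"}},"required":["plan"]}

```bash
mkdir -p pics; python3 - <<'E'
from bench import ctrl
import cv2,numpy as np
for n in("scene","top"):
    p,d=ctrl.camera(n); cv2.imwrite(f"pics/{n}0.png",p[...,::-1]); np.savez(f"{n}0.npz",p=p,d=d)
    i=ctrl.camera_info(n); print(n,i)
print(ctrl.get_obs())
E
```

```text
scene {'camera_matrix': array([[401.63136671,   0.        , 275.07452045],
       [  0.        , 401.63136671, 209.41518546],
       [  0.        ,   0.        ,   1.        ]]), 'R': array([[ 0.62461277, -0.78089473, -0.00789365],
       [-0.36782648, -0.28526609, -0.88505759],
       [ 0.68888502,  0.55572177, -0.4654146 ]]), 't': array([-0.40419055,  0.28581941,  1.08900295])}
top {'camera_matrix': array([[433.85720925,   0.        , 277.75782865],
       [  0.        , 433.85720925, 208.59937729],
       [  0.        ,   0.        ,   1.        ]]), 'R': array([[-0.01583383, -0.99975997, -0.01514238],
       [-0.99416183,  0.01735812, -0.10649391],
       [ 0.10673119,  0.01336777, -0.99419805]]), 't': array([-0.03377999,  0.5950131 ,  1.23021345])}
{'time_s': 0.1, 'q': array([ 1.10871470e+00,  1.81456722e-01,  1.60789984e+00,  6.63616197e-06,
        1.35379097e+00, -2.06281973e-01]), 'dq': array([ 0.00153181, -0.00175848, -0.00025122, -0.00142457, -0.00259521,
       -0.00039835]), 'joint_efforts': array([ 1.89424818e-04, -4.45884311e+01, -3.52234840e+01, -3.17947361e-04,
        4.16128270e-03,  1.06326075e-05]), 'eef_pos': array([0.14523468, 0.55585145, 0.23048382]), 'eef_rot': array([-2.58057858e-04,  1.27552079e-01,  9.91831570e-01, -7.33368336e-04]), 'wrist_force': array([-0.54702558,  0.48622039,  0.46193367]), 'torque': array([-0.00421777, -0.02162402, -0.00013404]), 'grasp_force': 0.0, 'opening': 0.9964561421820072}
```

View pics/scene0.png

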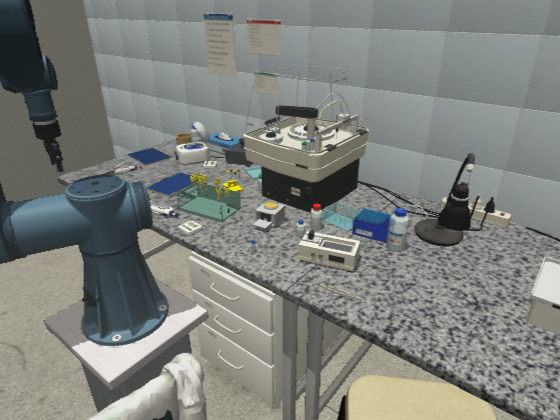

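View pics/top0.png

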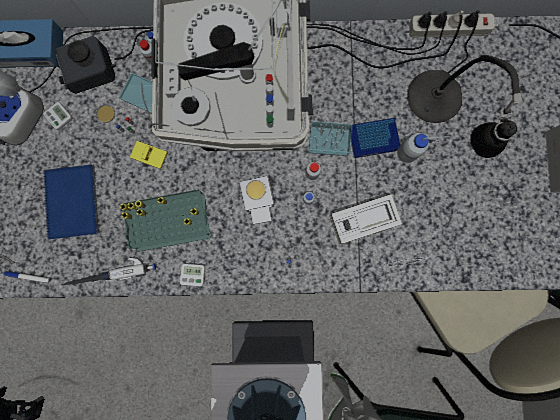

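The scene view puts the rack with the dish at about (270,212) and the bath at (330,250). In the top view the rack is at (256,195), with the cover end protruding at (261,214). The bath is at (367,218), the blue bottle at (309,197) and the yellow look-alike at (148,154). Next I'll enlarge the area around the rack and bath.

```bash
python3 - <<'E'
import cv2,numpy as np
a=np.load("top0.npz")["p"][...,::-1]; b=np.load("scene0.npz")["p"][...,::-1]
A=cv2.resize(a[160:280,230:430],None,fx=4,fy=4,interpolation=cv2.INTER_CUBIC); cv2.imwrite("pics/c1.png",A)
B=cv2.resize(b[180:305,240:400],None,fx=4,fy=4,interpolation=cv2.INTER_CUBIC); cv2.imwrite("pics/c2.png",B)
E
```

```text
(no output)
```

View pics/c1.png

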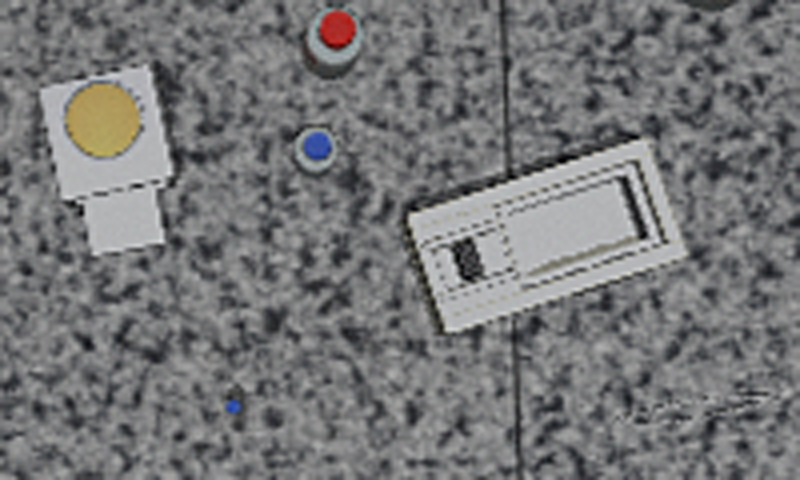

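View pics/c2.png

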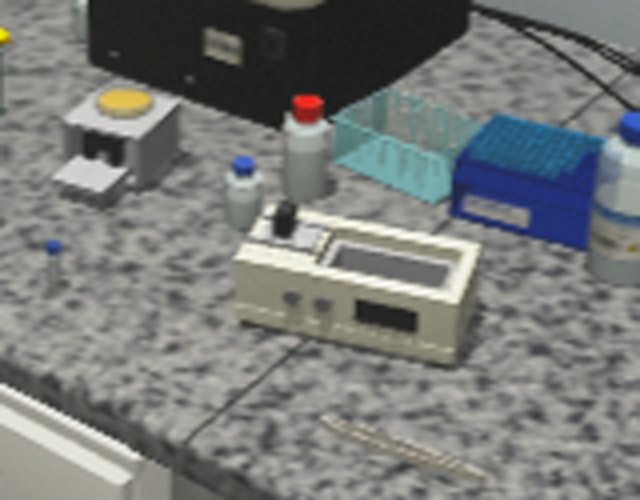

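The crop shows the cover end at crop pixels (88..162, 185..255), the rack roof above it with the dish on top, the bath deck at corners (408,212), (652,140), (688,255), (443,333), and the lock grip at (468,260).
Next I'll fit rectangles to the deck, rack roof and cover end.

```bash
cat > h.py <<'E'
import cv2,numpy as np
from bench import ctrl
def ray(n,uv,z):
    i=ctrl.camera_info(n);K,R,t=i["camera_matrix"],i["R"],i["t"]
    uv=np.atleast_2d(uv).astype(float); d=np.c_[uv,np.ones(len(uv))]@np.linalg.inv(K).T@R
    C=-R.T@t; return C+d*((z-C[2])/d[:,2])[:,None]
def cloud(n,d):
    i=ctrl.camera_info(n);K,R,t=i["camera_matrix"],i["R"],i["t"]
    v,u=np.mgrid[:420,:560]; c=np.stack([(u-K[0,2])/K[0,0]*d,(v-K[1,2])/K[1,1]*d,d],-1)
    return (c-t)@R
def rect(P):
    c,s,a=cv2.minAreaRect((P[:,:2]*1000).astype(np.float32)); return np.round(c,1),np.round(s,1),round(a,1)
E
python3 - <<'E'
from h import *
z=np.load("top0.npz");p,d=z["p"],z["d"];W=cloud("top",d)[...,2]
print("bench z",np.median(W[230:250,240:280]), "noise",W[230:250,240:280].std())
print("deck z",np.round(W[228:234,345:352],3)[0],"cover z",np.round(W[215:218,256:266],3)[1])
def comp(m,uv,z):
    n,l,s,c=cv2.connectedComponentsWithStats(m.astype(np.uint8),connectivity=4); k=l[uv[1],uv[0]]
    v,u=np.nonzero(l==k); P=np.c_[u,v]; print(k,len(u),P.min(0),P.max(0)); return P
for name,uv,zz,lo,hi in[("bath",(340,224),.066,.045,.12),("rack",(245,205),.06,.045,.09),("cover",(262,214),.022,.012,.035)]:
    P=comp((W>lo)&(W<hi),uv,zz); print(name,rect(ray("top",P,zz)))
hsv=cv2.cvtColor(p,cv2.COLOR_RGB2HSV)
# dark grip, bottles
for name,box,zz in[("bblue",(300,190,318,206),.062),("vial",(280,252,300,270),.044)]:
    x0,y0,x1,y1=box;m=cv2.inRange(hsv[y0:y1,x0:x1],(100,120,40),(130,255,255));v,u=np.nonzero(m);print(name,ray("top",[u.mean()+x0,v.mean()+y0],zz))
g=cv2.cvtColor(p,cv2.COLOR_RGB2GRAY)
v,u=np.nonzero(g[214:236,338:356]<70);print("grip",len(u),ray("top",[u.mean()+338,v.mean()+214],.092))
E
```

```text
bench z -0.00014219926967624656 noise 0.07864551338962161
deck z [0.09  0.093 0.091 0.09  0.097 0.09  0.069] cover z [0.026 0.023 0.019 0.021 0.02  0.022 0.023 0.027 0.023 0.024]
126 1541 [331 194] [401 243]
bath (array([ 557.1, -291.5]), array([ 92.8, 181.7]), 17.1)
127 835 [240 176] [273 210]
rack (array([637.7,  17.4]), array([85.1, 81.8]), 11.6)
478 295 [250 206] [270 223]
cover (array([578.5,   8. ]), array([45.6, 55.7]), 10.5)
bblue [[ 0.62549314 -0.13324619  0.062     ]]
vial [[ 0.44279345 -0.07057696  0.044     ]]
grip 38 [[ 0.54010196 -0.2319823   0.092     ]]
```

```bash
cat >> h.py <<'E'
from scipy.spatial.transform import Rotation as Ro
def go(x,y,z,yaw):
    "scaled row from current pose to TCP (mm), tool y at yaw deg"
    o=ctrl.get_obs(); w=o["eef_rot"]; R=Ro.from_quat([w[1],w[2],w[3],w[0]]).as_matrix()
    s=R.T@(np.array([x,y,z])/1000-o["eef_pos"])/.4
    c=np.degrees(np.arctan2(R[1,1],R[0,1])); t=-((yaw-c+180)%360-180)/180
    print("t%.1f"%o["time_s"],"pos",np.round(o["eef_pos"]*1000,1),"yaw",round(c,1),"tilt",np.round(R[2],3),"F",np.round(o["wrist_force"],1),"op",round(o["opening"],3),"g",round(o["grasp_force"],1),"-> row",np.round(s,4),round(t,4))
E
python3 - <<'E'
from h import *
go(572,6.6,150,101)
# refined line fits: bath deck & rack from both views' sharp white mask
for n in("top",):
    z=np.load(n+"0.npz");p=z["p"]
    g=cv2.cvtColor(p,cv2.COLOR_RGB2GRAY)
    lsd=cv2.createLineSegmentDetector(); L=lsd.detect(g)[0][:,0]
    for l in L:
        m=(l[:2]+l[2:])/2; ln=np.hypot(*(l[2:]-l[:2]))
        if 325<m[0]<405 and 190<m[1]<248: zz=.066
        elif 238<m[0]<276 and 172<m[1]<226: zz=.06 if m[1]<207 else .022
        else: continue
        if ln<9: continue
        A,B=ray(n,[l[:2],l[2:]],zz)*1000
        a=np.degrees(np.arctan2(B[1]-A[1],B[0]-A[0]))
        # bath-frame coordinates about nominal
        c,s=np.cos(np.radians(17.1)),np.sin(np.radians(17.1))
        loc=lambda q:np.round([c*(q[0]-557.1)+s*(q[1]+291.5),-s*(q[0]-557.1)+c*(q[1]+291.5)],1)
        print(zz,np.round(A[:2],1),np.round(B[:2],1),round(a%90,1),*( (loc(A),loc(B)) if zz==.066 else ()))
E
```

```text
t0.1 pos [145.2 555.9 230.5] yaw 75.3 tilt [ 0.    -0.002 -1.   ] F [-0.5  0.5  0.5] op 0.996 g 0.0 -> row [-1.3797 -1.0582  0.2024] -0.1425
0.066 [ 625.9 -360.2] [ 575.7 -197.5] 17.1 [ 45.5 -85.9] [45.4 84.4]
0.066 [ 525.5 -231.1] [ 550.2 -224.6] 14.7 [-12.4  67. ] [13.  65.9]
0.06 [610.5 -29.5] [691.2 -14. ] 10.9
0.066 [ 597.1 -351.5] [ 558.  -363.9] 17.6 [ 20.6 -69.1] [-20.5 -69.5]
0.066 [ 557.7 -206.5] [ 556.4 -234.7] 87.3 [25.5 81.1] [16.  54.5]
0.066 [ 557.7 -355.7] [ 598. -343.] 17.5 [-18.3 -61.5] [ 23.9 -61.2]
0.022 [567.6 -21.3] [600.9 -14.9] 10.9
0.066 [ 492.9 -225.9] [ 508.  -273.5] 17.6 [-42.1  81.6] [-41.7  31.7]
0.066 [ 556.4 -240.7] [ 531.  -248.5] 17.0 [14.3 48.8] [-12.3  48.8]
0.066 [ 572.4 -195. ] [ 491.1 -220.4] 17.4 [43.  87.8] [-42.2  87.3]
0.022 [555.2  25.6] [561.9 -21.9] 8.0
0.066 [ 519.7 -310.6] [ 534.5 -360.7] 16.4 [-41.4  -7.2] [-42.  -59.5]
0.066 [ 582.2 -378.2] [ 621.7 -366.7] 16.2 [ -1.5 -90.2] [ 39.7 -90.9]
0.06 [666.6  64.9] [611.8  52.8] 12.4
0.066 [ 509.9 -281.1] [ 518.4 -309.8] 16.5 [-42.1  23.8] [-42.4  -6.1]
0.066 [ 610.4 -360.5] [ 554.2 -377.8] 1
[... 283 characters left out ...]
6 [ 485.4 -213.5] [ 533.  -199.5] 16.4 [-45.5  95.7] [ 4.  95.1]
0.066 [ 554.4 -371. ] [ 601.2 -357.1] 16.6 [-25.9 -75.2] [ 22.9 -75.6]
0.066 [ 533.6 -359. ] [ 540.1 -387.2] 13.0 [-42.3 -57.6] [-44.4 -86.5]
0.066 [ 551.1 -381.5] [ 517.9 -275.2] 17.4 [-32.2 -84.3] [-32.7  27.1]
0.066 [ 554.  -186.5] [ 579.2 -190.5] 81.0 [ 27.9 101.3] [50.8 90.1]
0.066 [ 535.3 -275.9] [ 558.3 -350.4] 17.1 [-16.2  21.3] [-16.2 -56.7]
0.06 [597.1  25.9] [604.3  -9.7] 11.4
0.066 [ 593.6 -338. ] [ 572.8 -269.5] 16.9 [ 21.2 -55.2] [21.4 16.4]
0.066 [ 548.6 -339.3] [ 531. -283.] 17.4 [-22.2 -43.2] [-22.5  15.9]
0.06 [638.3 -11.7] [615.   11.4] 45.3
0.066 [ 582.8 -253.7] [ 597.3 -299.6] 17.5 [35.7 28.5] [ 36.  -19.6]
```

Call:
drive_tool(plan=[[[-0.7, -0.53, 0, -0.1425], [-0.7, -0.53, 0, -0.1425], [-0.7, -0.53, 0, -0.1425], [-0.7, -0.53, 0, -0.1425], [-0.7, -0.53, 0, -0.1425], [-0.7, -0.53, 0, -0.1425], [-0.7, -0.53, 0, -0.1425], [-0.7, -0.53, 0, -0.1425], [-0.7, -0.53, 0, -0.1425], [-0.7, -0.53, 0, -0.1425]]], jaw=0)

```text
time_s: 0.93
eef_pos: [0.3655, 0.2766, 0.2312]
eef_rot: [0.0, -0.093, 0.996, -0.001]
wrist_force: [1.0, -0.2, -1.0]
opening: 0.999
grasp_force: 0.0
```

```bash
python3 -c "
from h import *
go(572,6.6,110,101)"
```

```text
t0.9 pos [365.5 276.6 231.2] yaw 100.7 tilt [-0.001 -0.002 -1.   ] F [ 1.  -0.2 -1. ] op 0.999 g 0.0 -> row [-0.3817 -0.7585  0.3046] -0.0017
```

Call:
drive_tool(plan=[[[-0.38, -0.758, 0.1, -0.0017], [-0.38, -0.758, 0.1, -0.0017], [-0.38, -0.758, 0.1, -0.0017], [-0.38, -0.758, 0.1, -0.0017], [-0.38, -0.758, 0.1, -0.0017], [-0.38, -0.758, 0.1, -0.0017], [-0.38, -0.758, 0.1, -0.0017], [-0.38, -0.758, 0.1, -0.0017], [-0.38, -0.758, 0.25, -0.0017], [-0.382, -0.758, 0.3, -0.0017], [-0.382, -0.758, 0.3, -0.0017], [-0.382, -0.758, 0.3, -0.0017]]])

```text
time_s: 1.93
eef_pos: [0.568, 0.0125, 0.1087]
eef_rot: [-0.003, -0.098, 0.995, 0.001]
wrist_force: [-0.4, -0.2, 0.5]
opening: 1.001
grasp_force: 0.0
```

```bash
python3 - <<'E'
from h import *
go(572,6.6,11,101)
p,d=ctrl.camera("scene"); cv2.imwrite("pics/s1.png",cv2.resize(p[150:270,200:360,::-1],None,fx=4,fy=4,interpolation=cv2.INTER_CUBIC))
E
```

```text
t1.9 pos [568.   12.5 108.7] yaw 101.3 tilt [ 0.007  0.003 -1.   ] F [-0.4 -0.2  0.5] op 1.001 g 0.0 -> row [-0.0084 -0.0172  0.2441] 0.0016
```

View pics/s1.png

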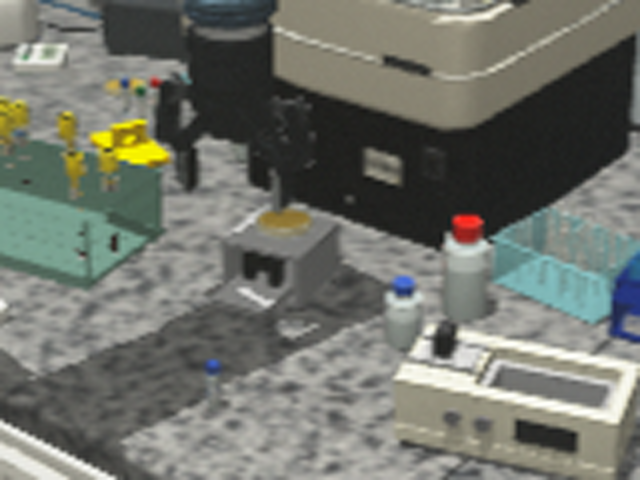

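The fingers stand over the protruding end of the cover (crop ~(265,290)), one at (180,150) and the other at (290,190). The dark bar handle shows inside the rack opening at (262,268). I'll let the arm settle before going down.

Call:
drive_tool(plan=[[[0, 0, 0, 0], [0, 0, 0, 0]]])

```text
time_s: 2.15
eef_pos: [0.5723, 0.0123, 0.1143]
eef_rot: [0.002, -0.099, 0.995, -0.001]
wrist_force: [0.4, 0.4, 0.8]
opening: 1.002
grasp_force: 0.0
```

```bash
python3 -c "
from h import *
go(572,6.6,11,101)"
```

```text
t2.1 pos [572.3  12.3 114.3] yaw 101.4 tilt [-0.005 -0.002 -1.   ] F [0.4 0.4 0.8] op 1.002 g 0.0 -> row [ 0.0047 -0.0133  0.2583] 0.002
```

Call:
drive_tool(plan=[[[0.003, -0.014, 0.06, 0.002], [0.003, -0.014, 0.12, 0.002], [0.003, -0.014, 0.17, 0.002], [0.003, -0.014, 0.21, 0.002], [0.003, -0.014, 0.22, 0.002], [0.003, -0.014, 0.22, 0.002], [0.003, -0.014, 0.22, 0.002]]])

```text
time_s: 2.73
eef_pos: [0.5718, 0.0062, 0.0251]
eef_rot: [0.001, -0.096, 0.995, -0.0]
wrist_force: [0.3, 0.2, 0.5]
opening: 0.998
grasp_force: 0.0
```

```bash
python3 -c "
from h import *
go(572,6.6,10.5,101)"
```

```text
t2.7 pos [571.8   6.2  25.1] yaw 101.0 tilt [-0.003 -0.001 -1.   ] F [0.3 0.2 0.5] op 0.998 g 0.0 -> row [-0.0007  0.0009  0.0366] -0.0002
```

Call:
drive_tool(plan=[[[0, 0.001, 0.02, 0], [0, 0.001, 0.0366, 0], [0, 0.001, 0.0366, 0]]])

```text
time_s: 2.98
eef_pos: [0.5699, 0.0067, 0.008]
eef_rot: [-0.0, -0.095, 0.995, 0.0]
wrist_force: [-0.5, -0.2, -0.1]
opening: 0.996
grasp_force: 0.0
```

Call:
drive_tool(plan=[[[0, 0, 0, 0], [0, 0, 0, 0], [0, 0, 0, 0], [0, 0, 0, 0], [0, 0, 0, 0], [0, 0, 0, 0], [0, 0, 0, 0], [0, 0, 0, 0]]], jaw=1)

```text
time_s: 3.65
eef_pos: [0.5706, 0.0065, 0.0091]
eef_rot: [0.0, -0.095, 0.995, -0.0]
wrist_force: [-2.8, 0.0, 5.4]
opening: 0.638
grasp_force: 64.2
```

```bash
python3 -c "
from h import *
go(572-95*.982,6.6-95*.19,11,101)"
```

```text
t3.6 pos [570.6   6.5   9.1] yaw 100.9 tilt [-0. -0. -1.] F [-2.8  0.   5.4] op 0.638 g 64.2 -> row [ 0.234  -0.0004 -0.0047] -0.0003
```

Call:
drive_tool(plan=[[[0.01, 0, -0.003, 0], [0.03, 0, -0.003, 0], [0.06, 0, -0.003, 0], [0.09, 0, -0.003, 0], [0.12, 0, -0.003, 0], [0.15, 0, -0.003, 0], [0.18, 0, -0.003, 0], [0.21, 0, -0.003, 0], [0.225, 0, -0.003, 0], [0.234, 0, -0.003, 0], [0.234, 0, -0.003, 0], [0.234, 0, -0.003, 0]]])

```text
time_s: 4.65
eef_pos: [0.4788, -0.0113, 0.01]
eef_rot: [0.0, -0.095, 0.995, -0.0]
wrist_force: [0.3, -0.8, -1.4]
opening: 0.631
grasp_force: 63.5
```

```bash
python3 - <<'E'
from h import *
go(477.3,-11.4,-2,101)
p,d=ctrl.camera("scene"); cv2.imwrite("pics/s2.png",cv2.resize(p[150:270,200:360,::-1],None,fx=4,fy=4,interpolation=cv2.INTER_CUBIC))
E
```

```text
t4.7 pos [478.8 -11.3  10. ] yaw 100.9 tilt [-0.001 -0.    -1.   ] F [ 0.3 -0.8 -1.4] op 0.631 g 63.5 -> row [0.0038 0.0006 0.0299] -0.0004
```

View pics/s2.png

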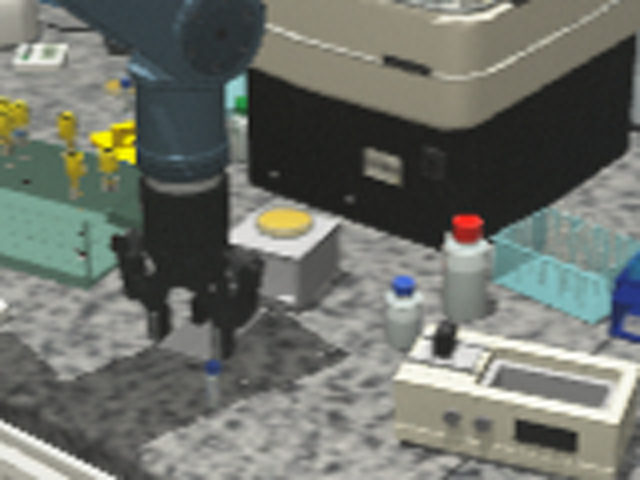

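The cover is out of the rack, held between the fingers at crop (190,345). The dish at (285,222) and the vial at (212,380) have not moved. Now I'll lower it.

Call:
drive_tool(plan=[[[0, 0, 0.008, 0], [0, 0, 0.016, 0], [0, 0, 0.022, 0], [0, 0, 0.026, 0], [0, 0, 0.029, 0], [0, 0, 0.0305, 0], [0, 0, 0.0305, 0]]])

```text
time_s: 5.28
eef_pos: [0.4785, -0.0112, -0.0023]
eef_rot: [-0.0, -0.095, 0.995, 0.0]
wrist_force: [0.3, 0.2, -1.1]
opening: 0.631
grasp_force: 63.5
```

```bash
python3 -c "
from h import *
go(477.3,-11.4,-2,101)"
```

```text
t5.3 pos [478.5 -11.2  -2.3] yaw 100.9 tilt [ 0.  0. -1.] F [ 0.3  0.2 -1.1] op 0.631 g 63.5 -> row [ 0.003   0.0001 -0.0008] -0.0003
```

Call:
drive_tool(plan=[[[0, 0, 0.001, 0], [0, 0, 0.002, 0], [0, 0, 0.002, 0]]])

```text
time_s: 5.53
eef_pos: [0.4785, -0.0112, -0.0025]
eef_rot: [-0.0, -0.095, 0.995, 0.0]
wrist_force: [-3.3, 0.7, 9.0]
opening: 0.631
grasp_force: 64.6
```

Call:
drive_tool(plan=[[[0, 0, 0, 0], [0, 0, 0, 0], [0, 0, 0, 0], [0, 0, 0, 0], [0, 0, -0.01, 0], [0, 0, -0.03, 0], [0, 0, -0.09, 0], [0, 0, -0.16, 0], [0, 0, -0.22, 0], [0, 0, -0.25, 0], [0, 0, -0.25, 0]]], jaw=0)

```text
time_s: 6.45
eef_pos: [0.4811, -0.0119, 0.1007]
eef_rot: [0.003, -0.095, 0.995, -0.001]
wrist_force: [0.8, -0.3, -0.1]
opening: 0.998
grasp_force: 0.0
```

Call:
drive_tool(plan=[[[0, 0.45, -0.15, 0.5], [0, 0.45, -0.15, 0.5], [0, 0.45, -0.15, 0.5], [0, 0.45, -0.15, 0.5], [0, 0.45, -0.15, 0.5], [0, 0.45, -0.15, 0.5], [0, 0.45, -0.15, 0.5], [0, 0.45, -0.15, 0.5], [0, 0.45, -0.15, 0.5], [0, 0.45, -0.15, 0.5], [0, 0.45, -0.15, 0.5], [0, 0.45, -0.15, 0.5]]])

```text
time_s: 7.45
eef_pos: [0.4437, 0.1655, 0.156]
eef_rot: [-0.001, 0.582, 0.814, -0.0]
wrist_force: [-0.2, 1.5, 0.5]
opening: 1.0
grasp_force: 0.0
```

```bash
python3 - <<'E'
from h import *
go(513,-5,100,11)
out=[]
for n in("top","scene"):
    p,d=ctrl.camera(n); np.savez(n+"1.npz",p=p,d=d)
    c=p[185:265,215:315] if n=="top" else p[190:270,200:300]
    out.append(cv2.resize(c[...,::-1],(400,320),interpolation=cv2.INTER_CUBIC))
cv2.imwrite("pics/c3.png",np.hstack(out))
E
```

```text
t7.5 pos [443.7 165.5 156. ] yaw 18.9 tilt [ 0.    -0.001 -1.   ] F [-0.2  1.5  0.5] op 1.0 g 0.0 -> row [-0.4594  0.0263  0.1397] 0.0438
```

View pics/c3.png

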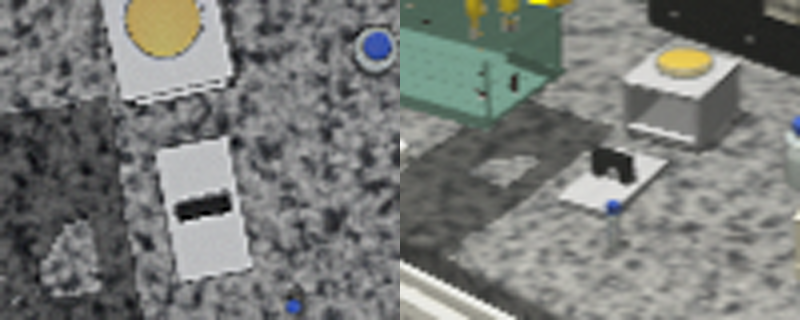

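The cover lies flat on the open bench, centred at left-crop (204,208) with the dark handle at (204,206). The rack, dish, blue bottle and vial look unmoved.

```bash
python3 - <<'E'
from h import *
p=np.load("top1.npz")["p"]; g=cv2.cvtColor(p,cv2.COLOR_RGB2GRAY)
print(np.round(ray("top",np.array([[157,152],[228,138],[251,266],[183,280]])/4+[214.6,184.6],.010)[:,:2]*1000,1))
m=np.zeros_like(g);m[216:258,250:282]=g[216:258,250:282]>165
m=cv2.morphologyEx(m,cv2.MORPH_OPEN,np.ones((3,3),np.uint8))
n,l,s,c=cv2.connectedComponentsWithStats(m);v,u=np.nonzero(m);print(s)
print("plate",rect(ray("top",np.c_[u,v],.010)))
k=g[230:243,255:278]<60;v,u=np.nonzero(k);print("handle",rect(ray("top",np.c_[u+255,v+230],.036)))
go(513,-5,100,11)
E
```

```text
[[556.4  27.8]
 [565.8 -24.7]
 [471.6 -40.2]
 [462.2   9.7]]
[[     0      0    560    420 234696]
 [   254    220     20     16    237]
 [   258    238     20     17    267]]
plate (array([513.8,  -5.5]), array([97.9, 53.5]), 10.4)
handle (array([513.8,  -1.4]), array([49. , 14.4]), 89.1)
t7.5 pos [443.7 165.4 156. ] yaw 19.2 tilt [ 0.    -0.001 -1.   ] F [-0.3 -0.2 -0.7] op 1.001 g 0.0 -> row [-0.4594  0.0239  0.1399] 0.0453
```

Call:
drive_tool(plan=[[[-0.2, 0.012, 0.05, 0.0478], [-0.4, 0.024, 0.1, 0.0478], [-0.46, 0.024, 0.14, 0.0478], [-0.46, 0.024, 0.14, 0.0478], [-0.46, 0.024, 0.14, 0.0478], [-0.46, 0.024, 0.14, 0.0478], [-0.46, 0.024, 0.14, 0.0478], [-0.46, 0.024, 0.14, 0.0478]]], jaw=0.2)

```text
time_s: 8.22
eef_pos: [0.5134, -0.0046, 0.1005]
eef_rot: [-0.001, 0.638, 0.77, -0.0]
wrist_force: [-0.8, 0.4, -0.3]
opening: 0.796
grasp_force: 0.0
```

```bash
python3 -c "
from h import *
go(513.8,-6,14,10.4)"
```

```text
t8.2 pos [513.4  -4.6 100.5] yaw 10.7 tilt [ 0.001 -0.001 -1.   ] F [-0.8  0.4 -0.3] op 0.796 g 0.0 -> row [-0.0039  0.0006  0.2162] 0.0018
```

Call:
drive_tool(plan=[[[-0.002, 0.001, 0.05, 0.0018], [-0.0035, 0.001, 0.1, 0.0018], [-0.0035, 0.001, 0.15, 0.0018], [-0.0035, 0.001, 0.19, 0.0018], [-0.0035, 0.001, 0.21, 0.0018], [-0.0035, 0.001, 0.2162, 0.0018], [-0.0035, 0.001, 0.2162, 0.0018], [-0.0035, 0.001, 0.2162, 0.0018]]])

```text
time_s: 8.88
eef_pos: [0.5153, -0.006, 0.0153]
eef_rot: [0.001, 0.64, 0.768, 0.0]
wrist_force: [-0.0, -0.3, 0.1]
opening: 0.797
grasp_force: 0.0
```

Call:
drive_tool(plan=[[[0, 0, 0, 0], [0, 0, 0, 0], [0, 0, 0, 0], [0, 0, 0, 0], [0, 0, 0, 0], [0, 0, 0, 0], [0, 0, 0, 0], [0, 0, 0, 0], [0, 0, 0, 0], [0, 0, 0, 0]]], jaw=1)

```text
time_s: 9.72
eef_pos: [0.5151, -0.0065, 0.0149]
eef_rot: [0.0, 0.641, 0.768, 0.0]
wrist_force: [-1.6, 0.4, 5.6]
opening: 0.121
grasp_force: 59.9
```

```bash
python3 -c "
from h import *
go(513.8,-6,160,10.4)"
```

```text
t9.7 pos [515.1  -6.5  14.9] yaw 10.3 tilt [-0.     0.001 -1.   ] F [-1.6  0.4  5.6] op 0.121 g 59.9 -> row [ 0.0018 -0.0028 -0.3628] -0.0005
```

Call:
drive_tool(plan=[[[0, 0, -0.02, 0], [0, 0, -0.08, 0], [0, 0, -0.16, 0], [0, 0, -0.24, 0], [0, 0, -0.32, 0], [0, 0, -0.363, 0], [0, 0, -0.363, 0], [0, 0, -0.363, 0]]])

```text
time_s: 10.38
eef_pos: [0.5149, -0.0064, 0.1602]
eef_rot: [0.001, 0.641, 0.768, 0.0]
wrist_force: [-0.7, 0.2, -1.9]
opening: 0.124
grasp_force: 59.1
```

```bash
python3 -c "
from h import *
go(566,-316,160,-72.9)"
```

```text
t10.4 pos [514.9  -6.4 160.2] yaw 10.3 tilt [-0.001  0.002 -1.   ] F [-0.7  0.2 -1.9] op 0.124 g 59.1 -> row [-0.7843 -0.0128  0.001 ] 0.4622
```

Call:
drive_tool(plan=[[[-0.06, 0, 0, 0.4622], [-0.13, 0, 0, 0.4622], [-0.2, 0, 0, 0.4622], [-0.27, -0.01, 0, 0.4622], [-0.34, -0.01, 0, 0.4622], [-0.41, -0.01, 0, 0.4622], [-0.48, -0.01, 0, 0.4622], [-0.55, -0.0128, 0, 0.4622], [-0.62, -0.0128, 0, 0.4622], [-0.69, -0.0128, 0, 0.4622], [-0.75, -0.0128, 0, 0.4622], [-0.784, -0.0128, 0, 0.4622]]])

```text
time_s: 11.38
eef_pos: [0.5643, -0.3177, 0.1561]
eef_rot: [-0.001, 0.989, 0.145, -0.002]
wrist_force: [-0.3, 0.8, -0.4]
opening: 0.126
grasp_force: 58.9
```

Call:
drive_tool(plan=[[[0, 0, 0, 0], [0, 0, 0, 0], [0, 0, 0, 0]]])

```text
time_s: 11.63
eef_pos: [0.5646, -0.3143, 0.1573]
eef_rot: [-0.002, 0.989, 0.15, -0.001]
wrist_force: [-0.7, -0.7, -2.7]
opening: 0.124
grasp_force: 58.9
```

```bash
python3 -c "
from h import *
go(566,-316,90,-72.9)"
```

```text
t11.6 pos [ 564.6 -314.3  157.3] yaw -72.8 tilt [-0.002 -0.004 -1.   ] F [-0.7 -0.7 -2.7] op 0.124 g 58.9 -> row [0.0023 0.0057 0.1683] 0.0007
```

Call:
drive_tool(plan=[[[0.002, 0.006, 0.04, 0.0007], [0.002, 0.006, 0.08, 0.0007], [0.002, 0.006, 0.12, 0.0007], [0.002, 0.006, 0.15, 0.0007], [0.002, 0.006, 0.168, 0.0007], [0.002, 0.006, 0.168, 0.0007], [0.002, 0.006, 0.168, 0.0007], [0.002, 0.006, 0.168, 0.0007]]])

```text
time_s: 12.3
eef_pos: [0.5678, -0.3181, 0.0934]
eef_rot: [0.001, 0.989, 0.148, 0.001]
wrist_force: [0.2, 0.0, -2.4]
opening: 0.128
grasp_force: 59.0
```

```bash
python3 - <<'E'
from h import *
go(566,-316,90,-72.9)
out=[]
for n in("top","scene"):
    p,d=ctrl.camera(n); np.savez(n+"2.npz",p=p,d=d)
    c=p[185:255,325:410] if n=="top" else p[220:290,290:375]
    out.append(cv2.resize(c[...,::-1],(400,329),interpolation=cv2.INTER_CUBIC))
cv2.imwrite("pics/c4.png",np.hstack(out))
E
```

```text
t12.3 pos [ 567.8 -318.1   93.4] yaw -73.0 tilt [ 0.001  0.001 -1.   ] F [ 0.2  0.  -2.4] op 0.128 g 59.0 -> row [-0.0028 -0.0064  0.0085] -0.0005
```

View pics/c4.png

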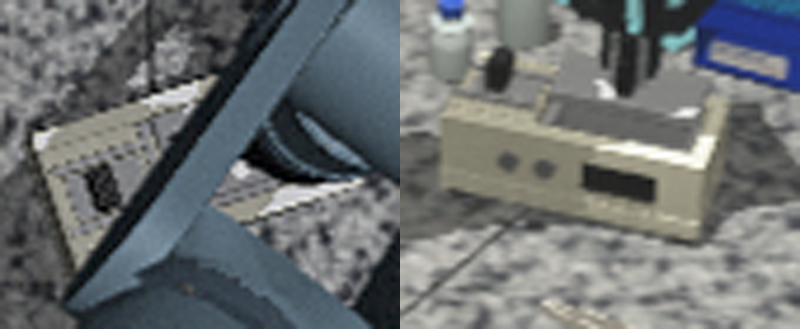

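The scene crop shows the cover level above the mouth, with the handle held at (625,60). The arm hides the top view. I'll check the alignment numerically from edges in the scene view.

```bash
python3 - <<'E'
from h import *
c,s=np.cos(np.radians(17.1)),np.sin(np.radians(17.1))
loc=lambda q:np.round([c*(q[0]-557.1)+s*(q[1]+291.5),-s*(q[0]-557.1)+c*(q[1]+291.5)],1)
for f,zs in(("scene0",(.066,.052)),("scene2",(.066,.0885,.0785))):
    p=np.load(f+".npz")["p"]; g=cv2.cvtColor(p,cv2.COLOR_RGB2GRAY)[220:290,290:375]
    g=cv2.resize(g,None,fx=4,fy=4,interpolation=cv2.INTER_CUBIC)
    for l in cv2.createLineSegmentDetector().detect(g)[0][:,0]:
        if np.hypot(*(l[2:]-l[:2]))<35: continue
        q=(l.reshape(2,2)+.5)/4-.5+[290,220]
        o=[]
        for z in zs:
            A,B=ray("scene",q,z)*1000; o+= [z,loc(A),loc(B)]
        if abs(o[1][0])<60 and abs(o[1][1])<110: print(f,np.round(l/1.0).astype(int),*o)
E
```

```text
scene0 [249 131 116 104] 0.066 [-29.  -80.2] [-29.4  25.1] 0.052 [ -7.9 -76.9] [-8.3 30.5]
scene0 [114  95  39  80] 0.066 [-16.9  29.8] [-17.   92.5] 0.052 [ 4.4 35.4] [ 4.3 99.4]
scene0 [142  85 248 106] 0.066 [ 5.1 13.4] [  5.5 -72.3] 0.052 [26.8 18.6] [ 27.3 -68.8]
scene0 [183 128 256 143] 0.066 [-43.  -32.4] [-43.9 -88.9] 0.052 [-22.2 -28.1] [-23.1 -85.7]
scene0 [ 32  98 110 113] 0.066 [-43.9  89.2] [-42.6  25.6] 0.052 [-23.1  96. ] [-21.8  31.1]
scene0 [139  66 187  76] 0.066 [33.3 23.3] [ 32.  -17.4] 0.052 [55.6 28.7] [ 54.3 -12.8]
scene0 [217  73 174  63] 0.066 [ 45.2 -38.6] [47.9 -2.6] 0.052 [ 67.7 -34.5] [70.6  2.3]
scene0 [118 115 156 123] 0.066 [-43.3  19.2] [-43.3 -11.2] 0.052 [-22.5  24.5] [-22.6  -6.5]
scene0 [257 147 280  87] 0.066 [-48.1 -90.7] [ 42.6 -90.1] 0.052 [-27.4 -87.6] [ 65.2 -87. ]
scene0 [277  83 240  75] 0.066 [ 46.8 -87. ] [ 49.  -56.9] 0.052 [ 69.4 -83.8] [ 71.7 -53.1]
scene0 [190  88 137  78] 0.066 [ 14.9 -24.1] [14.7 20. ] 0.052 [ 36.9 -19.6] [36.7 25.3]
scene0 [255 100 192  89] 0.066 [ 15.2 -75.9] [ 14.  -25.9] 0.052 [ 37.2 -72.5] [ 35.9 -21.5]
scene2 [249 131 193 119] 0.066 [-28.8 -80.2] [-28.3 -36.6] 0.0885 [-62.7 -85.6] [-62.2 -43.4] 0.0785 [-47.6 -83.2] [-47.1 -40.4]
scene2 [168 126 250 142] 0.066 [-44.6 -20.7] [-42.9 -84.6] 0.0885 [-78. -28.] [-76.4 -89.8] 0.0785 [-63.1 -24.7] [-61.5 -87.5]
scene2 [114  95  43  81] 0.066 [-16.7  29.9] [-17.1  89. ] 0.0885 [-50.9  20.9] [-51.4  78.2] 0.0785 [-35.7  24.9] [-36.2  83. ]
scene2 [ 77 107 124 116] 0.066 [-43.3  52.7] [-43.3  13.9] 0.0885 [-76.8  43.1] [-76.7   5.5] 0.0785 [-61.9  47.4] [-61.8   9.3]
scene2 [122  77 168  86] 0.066 [12.3 32. ] [12.3 -6.7] 0.0885 [-23.  23.] [-22.9 -14.4] 0.0785 [-7.3 27. ] [ -7.3 -11. ]
scene2 [179  88 223  96] 0.066 [ 12.5 -15.7] [ 12.3 -51. ] 0.0885 [-22.7 -23.2] [-22.9 -57.3] 0.0785 [ -7.1 -19.9] [ -7.2 -54.5]
```

```bash
python3 -c "
from h import *
go(565.8,-318.3,90,-72.9)"
```

```text
t12.4 pos [ 567.9 -318.4   93.7] yaw -73.0 tilt [ 0.001  0.002 -1.   ] F [ 0.2 -1.1 -1.7] op 0.126 g 59.0 -> row [-0.0049 -0.0018  0.0092] -0.0006
```

Call:
drive_tool(plan=[[[-0.005, -0.002, 0.008, 0], [-0.005, -0.002, 0.015, 0], [-0.005, -0.002, 0.015, 0], [-0.005, -0.002, 0.015, 0], [-0.005, -0.002, 0.015, 0], [-0.005, -0.002, 0.015, 0], [-0.005, -0.002, 0.015, 0]]])

```text
time_s: 12.98
eef_pos: [0.5651, -0.3178, 0.0865]
eef_rot: [0.0, 0.989, 0.148, 0.0]
wrist_force: [0.8, -0.5, -1.2]
opening: 0.121
grasp_force: 59.0
```

```bash
python3 - <<'E'
from h import *
go(565.8,-318.3,90,-72.9)
zt=ctrl.get_obs()["eef_pos"][2]-.0049
c,s=np.cos(np.radians(17.1)),np.sin(np.radians(17.1))
loc=lambda q:np.round([c*(q[0]-557.1)+s*(q[1]+291.5),-s*(q[0]-557.1)+c*(q[1]+291.5)],1)
p,d=ctrl.camera("scene"); np.savez("scene3.npz",p=p,d=d)
g=cv2.cvtColor(p,cv2.COLOR_RGB2GRAY)[220:290,290:375]
g=cv2.resize(g,None,fx=4,fy=4,interpolation=cv2.INTER_CUBIC)
for l in cv2.createLineSegmentDetector().detect(g)[0][:,0]:
    if np.hypot(*(l[2:]-l[:2]))<20: continue
    q=(l.reshape(2,2)+.5)/4-.5+[290,220]; o=[]
    for z in (.066,zt,zt-.01):
        A,B=ray("scene",q,z)*1000; o+= [round(z,4),loc(A),loc(B)]
    if abs(o[1][0])<70 and -110<(o[1][1])<60: print(np.round(l).astype(int),*o)
cv2.imwrite("pics/c5.png",cv2.resize(p[225:285,325:390,::-1],None,fx=10,fy=10,interpolation=cv2.INTER_CUBIC))
E
```

```text
t13.0 pos [ 565.1 -317.8   86.5] yaw -73.0 tilt [ 0.  0. -1.] F [ 0.8 -0.5 -1.2] op 0.121 g 59.0 -> row [ 0.0012  0.0017 -0.0088] -0.0006
[237 127 179 119] 0.066 [-27.4 -70.9] [-32.2 -26.8] 0.0816 [-50.8 -74.8] [-55.5 -31.7] 0.0716 [-35.7 -72.3] [-40.5 -28.5]
[257 147 266 123] 0.066 [-47.5 -90.7] [-13.3 -90.7] 0.0816 [-70.5 -94.2] [-37.1 -94.2] 0.0716 [-55.8 -92. ] [-21.8 -92. ]
[172 127 250 142] 0.066 [-44.2 -24.2] [-43.2 -84.6] 0.0816 [-67.3 -29.2] [-66.3 -88.2] 0.0716 [-52.5 -26. ] [-51.4 -85.9]
[155 138 218 151] 0.066 [-63.6 -16. ] [-64.5 -64.4] 0.0816 [-86.3 -21.1] [-87.1 -68.4] 0.0716 [-71.7 -17.8] [-72.5 -65.8]
[241 103 219 102] 0.066 [  7.7 -66.1] [  2.9 -50.3] 0.0816 [-16.5 -70.2] [-21.2 -54.6] 0.0716 [ -0.9 -67.6] [ -5.7 -51.8]
[163 114 137 109] 0.066 [-29.4 -12.9] [-30.    7.6] 0.0816 [-52.8 -18.1] [-53.5   1.9] 0.0716 [-37.8 -14.7] [-38.4   5.6]
[165  65 168  35] 0.066 [42.8  3.8] [89.9 13.2] 0.0816 [17.7 -1.8] [63.8  7.4] 0.0716 [33.8  1.8] [80.6 11.1]
[178  79 183  57] 0.066 [ 24.3 -11.5] [60.3 -6.9] 0.0816 [ -0.3 -16.8] [ 34.9 -12.2] 0.0716 [ 15.5 -13.4] [51.2 -8.8]
[9
[... 595 characters left out ...]
9 124] 0.066 [-44.3   8.4] [-41.9 -21.2] 0.0816 [-67.3   2.7] [-65.1 -26.2] 0.0716 [-52.5   6.4] [-50.2 -23. ]
[205  73 209  41] 0.066 [ 41.1 -30.1] [ 93.3 -20.6] 0.0816 [ 16.1 -34.9] [ 67.1 -25.6] 0.0716 [ 32.2 -31.8] [ 83.9 -22.4]
[128  72 106  67] 0.066 [21.3 29.1] [22.3 48.2] 0.0816 [-3.3 23. ] [-2.3 41.6] 0.0716 [12.5 26.9] [13.5 45.8]
[179  98 214 104] 0.066 [ -1.8 -19.2] [ -1.3 -47.1] 0.0816 [-25.8 -24.2] [-25.3 -51.6] 0.0716 [-10.4 -21. ] [ -9.9 -48.7]
[116  85 138  89] 0.066 [-1.3 33.2] [-0.8 14.8] 0.0816 [-25.3  27. ] [-24.9   8.9] 0.0716 [-9.9 31. ] [-9.4 12.7]
[251  72 273  72] 0.066 [ 56.1 -63.9] [ 62.5 -80.9] 0.0816 [ 30.8 -67.9] [ 37.  -84.6] 0.0716 [ 47.1 -65.3] [ 53.4 -82.2]
```

View pics/c5.png

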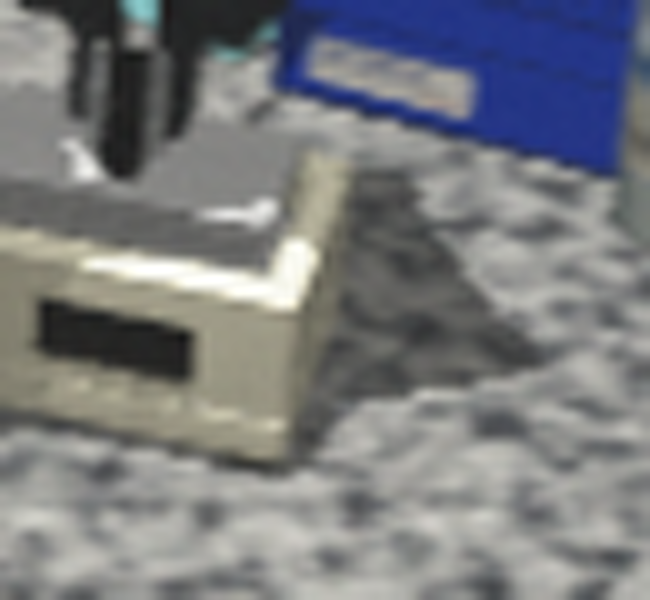

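The right end of the cover is visible, with its front-right corner at crop (275,210) just inside the mouth rim at (285,260). The measured gaps agree within about 1 mm, so I'll lower it gently.

Call:
drive_tool(plan=[[[0, 0, 0.006, 0], [0, 0, 0.012, 0], [0, 0, 0.018, 0], [0, 0, 0.024, 0], [0, 0, 0.024, 0], [0, 0, 0.024, 0]]])

```text
time_s: 13.53
eef_pos: [0.5648, -0.3175, 0.0764]
eef_rot: [-0.0, 0.989, 0.148, -0.0]
wrist_force: [-0.4, -1.2, -1.3]
opening: 0.122
grasp_force: 59.0
```

```bash
python3 -c "
from h import *
go(565.3,-317.8,67,-72.9)
print(ctrl.get_obs()['torque'])"
```

```text
t13.5 pos [ 564.8 -317.5   76.4] yaw -73.0 tilt [-0.    -0.001 -1.   ] F [-0.4 -1.2 -1.3] op 0.122 g 59.0 -> row [0.001  0.001  0.0234] -0.0007
[ 0.00430585  0.0009037  -0.01544538]
```

Bottom is at 61.5 mm, so it is in the mouth with no contact. Continuing down.

Call:
drive_tool(plan=[[[0, 0, 0.006, 0], [0, 0, 0.012, 0], [0, 0, 0.017, 0], [0, 0, 0.02, 0], [0, 0, 0.022, 0], [0, 0, 0.0235, 0], [0, 0, 0.0235, 0], [0, 0, 0.0235, 0]]])

```text
time_s: 14.2
eef_pos: [0.5651, -0.3177, 0.0674]
eef_rot: [0.0, 0.989, 0.148, 0.0]
wrist_force: [0.2, 0.4, -1.1]
opening: 0.128
grasp_force: 59.0
```

```bash
python3 -c "
from h import *
go(565.3,-317.8,67,-72.9)
print(ctrl.get_obs()['torque'])"
```

```text
t14.2 pos [ 565.1 -317.7   67.4] yaw -73.0 tilt [ 0.  0. -1.] F [ 0.2  0.4 -1.1] op 0.128 g 59.0 -> row [0.0005 0.0003 0.001 ] -0.0007
[-0.00166413 -0.02691571  0.01787882]
```

Another 0.6–1.2 mm to make contact.

Call:
drive_tool(plan=[[[0, 0, 0.001, 0], [0, 0, 0.002, 0], [0, 0, 0.003, 0], [0, 0, 0.003, 0]]])

```text
time_s: 14.53
eef_pos: [0.5652, -0.3179, 0.0669]
eef_rot: [0.0, 0.989, 0.148, 0.0]
wrist_force: [-2.3, 1.8, 4.5]
opening: 0.123
grasp_force: 59.7
```

Call:
drive_tool(plan=[[[0, 0, 0, 0], [0, 0, 0, 0], [0, 0, 0, 0], [0, 0, 0, 0], [0, 0, 0, 0], [0, 0, -0.02, 0], [0, 0, -0.08, 0], [0, 0, -0.16, 0], [0, 0, -0.2, 0], [0, 0, -0.2, 0]]], jaw=0.5)

```text
time_s: 15.37
eef_pos: [0.5676, -0.3198, 0.1523]
eef_rot: [0.003, 0.989, 0.148, 0.003]
wrist_force: [0.1, -0.3, 0.4]
opening: 0.5
grasp_force: 0.0
```

```bash
python3 -c "
from h import *
go(540.3,-231.8,150,-72.9)"
```

```text
t15.4 pos [ 567.6 -319.8  152.3] yaw -73.0 tilt [ 0.005  0.008 -1.   ] F [ 0.1 -0.3  0.4] op 0.5 g 0.0 -> row [-0.0011 -0.2303  0.0039] -0.0006
```

Call:
drive_tool(plan=[[[0, -0.05, 0, 0], [0, -0.12, 0, 0], [0, -0.19, 0, 0], [0, -0.225, 0, 0], [0, -0.225, 0, 0], [0, -0.225, 0, 0], [0, -0.225, 0, 0]]])

```text
time_s: 15.95
eef_pos: [0.5393, -0.2327, 0.1465]
eef_rot: [0.001, 0.989, 0.148, 0.0]
wrist_force: [-0.4, 0.8, 0.4]
opening: 0.5
grasp_force: 0.0
```

```bash
python3 - <<'E'
from h import *
go(540.3,-231.8,76,-72.9)
p,d=ctrl.camera("scene"); np.savez("scene4.npz",p=p,d=d)
X=cloud("scene",d)*1000; c,s=np.cos(np.radians(17.1)),np.sin(np.radians(17.1))
lx=c*(X[...,0]-557.1)+s*(X[...,1]+291.5); ly=-s*(X[...,0]-557.1)+c*(X[...,1]+291.5)
for y0,y1 in((-72,-55),(-55,-38),(-20,-5),(-5,12)):
  for x0,x1 in((-12,4),(4,18)):
    m=(lx>x0)&(lx<x1)&(ly>y0)&(ly<y1)&(X[...,2]>30)&(X[...,2]<80); print((y0,x0),m.sum(),np.round(np.median(X[...,2][m]),1),end=" ; ")
m=(lx>-46)&(lx<-34)&(ly>-80)&(ly<20)&(X[...,2]>50)&(X[...,2]<80);print("deck",np.median(X[...,2][m]))
g=cv2.cvtColor(p,cv2.COLOR_RGB2GRAY)
m=(g<60)&(ly>40)&(ly<85)&(abs(lx)<25)&(X[...,2]>75)&(X[...,2]<97);print("grip",m.sum(),lx[m].mean(),ly[m].mean(),np.percentile(ly[m],[5,95]))
cv2.imwrite("pics/c6.png",cv2.resize(p[215:285,290:380,::-1],None,fx=8,fy=8,interpolation=cv2.INTER_CUBIC))
E
```

```text
t15.9 pos [ 539.3 -232.7  146.5] yaw -73.0 tilt [ 0.     0.001 -1.   ] F [-0.4  0.8  0.4] op 0.5 g 0.0 -> row [ 0.003  -0.0015  0.1762] -0.0007
(-72, -12) 14 64.0 ; (-72, 4) 15 63.3 ; (-55, -12) 14 62.6 ; (-55, 4) 13 62.5 ; (-20, -12) 13 64.2 ; (-20, 4) 7 62.8 ; (-5, -12) 15 63.0 ; (-5, 4) 13 63.1 ; deck 61.728165164934154
grip 23 -9.831464280749673 57.03571076937599 [52.1137812  62.63472117]
```

View pics/c6.png

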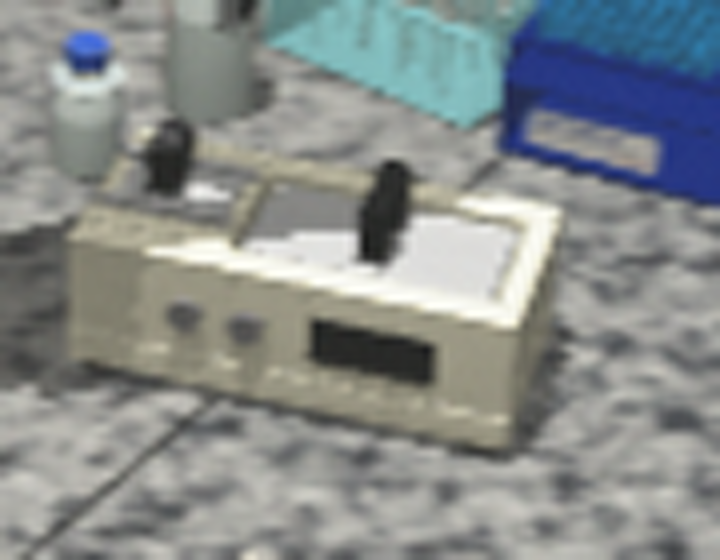

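The cover sits flat in the mouth, with all patches at about 63 mm (62 mm nominal). The handle is at crop (385,210) and the lock grip at (170,155) is clear of it. Next I'll grip the lock across its 14 mm thickness.

Call:
drive_tool(plan=[[[0.003, -0.001, 0.05, 0], [0.003, -0.001, 0.1, 0], [0.003, -0.001, 0.14, 0], [0.003, -0.001, 0.16, 0], [0.003, -0.001, 0.172, 0], [0.003, -0.001, 0.172, 0], [0.003, -0.001, 0.172, 0]]])

```text
time_s: 16.58
eef_pos: [0.5402, -0.2316, 0.0779]
eef_rot: [0.0, 0.989, 0.147, 0.0]
wrist_force: [1.3, -0.5, 0.8]
opening: 0.498
grasp_force: 0.0
```

Call:
drive_tool(plan=[[[0, 0, 0, 0], [0, 0, 0, 0], [0, 0, 0, 0], [0, 0, 0, 0], [0, 0, 0, 0], [0, 0, 0, 0], [0, 0, 0, 0]]], jaw=1)

```text
time_s: 17.17
eef_pos: [0.5409, -0.2326, 0.0788]
eef_rot: [0.002, 0.989, 0.148, 0.001]
wrist_force: [1.1, -4.0, -0.2]
opening: 0.141
grasp_force: 59.7
```

```bash
python3 -c "
from h import *
go(540.3+.294*26,-231.8-.956*26,76,-72.9)"
```

```text
t17.2 pos [ 540.9 -232.6   78.8] yaw -73.0 tilt [ 0.002  0.004 -1.   ] F [ 1.1 -4.  -0.2] op 0.141 g 59.7 -> row [-0.0007  0.0626  0.0072] -0.0007
```

Call:
drive_tool(plan=[[[0, 0.008, 0, 0], [0, 0.016, 0, 0], [0, 0.024, 0, 0], [0, 0.032, 0, 0], [0, 0.04, 0, 0], [0, 0.048, 0, 0], [0, 0.055, 0, 0], [0, 0.06, 0, 0], [0, 0.063, 0, 0], [0, 0.065, 0, 0], [0, 0.065, 0, 0]]])

```text
time_s: 18.08
eef_pos: [0.548, -0.2558, 0.0788]
eef_rot: [0.0, 0.989, 0.148, 0.001]
wrist_force: [-0.8, 1.2, 6.3]
opening: 0.144
grasp_force: 60.4
```

Call:
drive_tool(plan=[[[0, 0.002, 0, 0], [0, 0.004, 0, 0], [0, 0.005, 0, 0], [0, 0.005, 0, 0]]])

```text
time_s: 18.42
eef_pos: [0.5485, -0.2576, 0.0788]
eef_rot: [0.0, 0.989, 0.148, 0.001]
wrist_force: [-1.3, 2.1, 6.9]
opening: 0.14
grasp_force: 60.5
```

Call:
drive_tool(plan=[[[0, 0.002, 0, 0], [0, 0.004, 0, 0], [0, 0.005, 0, 0], [0, 0.005, 0, 0]]])

```text
time_s: 18.75
eef_pos: [0.5485, -0.2577, 0.0788]
eef_rot: [-0.002, 0.989, 0.148, -0.0]
wrist_force: [-3.8, 7.7, 11.2]
opening: 0.146
grasp_force: 61.1
```

Call:
drive_tool(plan=[[[0, 0, 0, 0], [0, 0, 0, 0], [0, 0, 0, 0], [0, 0, 0, 0], [0, 0, 0, 0], [0, 0, -0.03, 0], [0, 0, -0.09, 0], [0, 0, -0.15, 0], [0, 0, -0.2, 0], [0, 0, -0.25, 0], [0, 0, -0.3, 0], [0, 0, -0.3, 0]]], jaw=0.55)

```text
time_s: 19.75
eef_pos: [0.5508, -0.2612, 0.2033]
eef_rot: [0.003, 0.989, 0.148, 0.003]
wrist_force: [1.4, -0.8, -0.1]
opening: 0.449
grasp_force: 0.0
```

```bash
python3 - <<'E'
from h import *
go(450,-50,250,-73)
q,d=ctrl.camera("scene"); p=np.load("scene4.npz")["p"]
for n,i in(("before",p),("after",q)):
    g=cv2.cvtColor(i,cv2.COLOR_RGB2GRAY)[222:245,300:330]; v,u=np.nonzero(g<60); w=np.array([u.mean()+300,v.mean()+222]); print(n,len(u),w,ray("scene",w,.082)*1000)
cv2.imwrite("pics/unused.png",q)
E
```

```text
t19.8 pos [ 550.8 -261.2  203.3] yaw -73.0 tilt [ 0.005  0.007 -1.   ] F [ 1.4 -0.8 -0.1] op 0.449 g 0.0 -> row [-0.0861 -0.5779 -0.1211] -0.0001
before 26 [310.46153846 234.69230769] [[ 539.22777599 -232.98674316   82.        ]]
after 27 [318.07407407 237.22222222] [[ 541.2924899  -260.79159576   82.        ]]
```

```bash
python3 -c "
from h import *
go(539.1,-227.1,130,-73)"
```

```text
t19.8 pos [ 550.  -260.7  201. ] yaw -73.0 tilt [ 0.004  0.005 -1.   ] F [-0.1 -0.  -0.1] op 0.449 g 0.0 -> row [-0.0023 -0.0893  0.177 ] -0.0001
```

Call:
drive_tool(plan=[[[0, -0.08, 0, 0], [0, -0.086, 0.08, 0], [0, -0.086, 0.15, 0], [0, -0.086, 0.17, 0], [0, -0.086, 0.17, 0], [0, -0.086, 0.17, 0], [0, -0.086, 0.17, 0], [0, -0.086, 0.17, 0]]], jaw=1)

```text
time_s: 20.47
eef_pos: [0.5396, -0.2277, 0.1312]
eef_rot: [0.001, 0.989, 0.148, 0.001]
wrist_force: [0.4, -0.2, -0.1]
opening: -0.001
grasp_force: 0.0
```

```bash
python3 -c "
from h import *
go(539.1,-227.1,80,-73)"
```

```text
t20.5 pos [ 539.6 -227.7  131.2] yaw -73.0 tilt [ 0.002  0.002 -1.   ] F [ 0.4 -0.2 -0.1] op -0.001 g 0.0 -> row [-0.001  -0.002   0.1279] -0.0002
```

Call:
drive_tool(plan=[[[0, -0.002, 0.04, 0], [0, -0.002, 0.08, 0], [0, -0.002, 0.11, 0], [0, -0.002, 0.125, 0], [0, -0.002, 0.125, 0], [0, -0.002, 0.125, 0]]])

```text
time_s: 20.97
eef_pos: [0.5385, -0.2261, 0.0797]
eef_rot: [0.0, 0.989, 0.148, 0.0]
wrist_force: [-0.5, 0.3, 0.3]
opening: 0.001
grasp_force: 0.0
```

Call:
drive_tool(plan=[[[0, 0.006, 0, 0], [0, 0.012, 0, 0], [0, 0.018, 0, 0], [0, 0.022, 0, 0], [0, 0.022, 0, 0], [0, 0.022, 0, 0]]])

```text
time_s: 21.47
eef_pos: [0.5409, -0.2345, 0.0795]
eef_rot: [0.0, 0.989, 0.148, 0.0]
wrist_force: [-0.2, 0.3, -0.1]
opening: 0.003
grasp_force: 0.0
```

Call:
drive_tool(plan=[[[0, 0.003, 0, 0], [0, 0.006, 0, 0], [0, 0.01, 0, 0], [0, 0.01, 0, 0], [0, 0.01, 0, 0]]])

```text
time_s: 21.88
eef_pos: [0.5419, -0.2381, 0.0793]
eef_rot: [-0.0, 0.989, 0.148, -0.0]
wrist_force: [0.8, 0.5, 0.1]
opening: 0.002
grasp_force: 0.2
```

Call:
drive_tool(plan=[[[0, 0.003, 0, 0], [0, 0.006, 0, 0], [0, 0.008, 0, 0], [0, 0.008, 0, 0], [0, 0.008, 0, 0]]])

```text
time_s: 22.3
eef_pos: [0.542, -0.2385, 0.0791]
eef_rot: [-0.002, 0.989, 0.148, -0.001]
wrist_force: [-2.7, 10.2, 5.9]
opening: -0.001
grasp_force: 5.4
```

Call:
drive_tool(plan=[[[0, 0.003, 0, 0], [0, 0.006, 0, 0], [0, 0.008, 0, 0], [0, 0.008, 0, 0], [0, 0.008, 0, 0]]])

```text
time_s: 22.72
eef_pos: [0.5422, -0.2389, 0.0791]
eef_rot: [-0.005, 0.989, 0.148, -0.002]
wrist_force: [-6.5, 20.2, 13.5]
opening: 0.002
grasp_force: 10.5
```

The lock is firmly at its stop. Backing off and retreating.

Call:
drive_tool(plan=[[[0, -0.02, 0, 0], [0, -0.035, 0, 0], [0, -0.035, 0, 0], [0, -0.035, -0.06, 0], [0, -0.035, -0.16, 0], [0, -0.035, -0.26, 0], [0, -0.035, -0.36, 0], [0, -0.035, -0.45, 0], [0.1, -0.13, -0.5, 0], [0.2, -0.22, -0.5, 0], [0.3, -0.3, -0.5, 0], [0.3, -0.4, -0.5, 0]]])

```text
time_s: 23.72
eef_pos: [0.6109, -0.0852, 0.2799]
eef_rot: [0.001, 0.989, 0.147, 0.002]
wrist_force: [0.8, -0.0, -0.6]
opening: 0.001
grasp_force: 0.0
```

Call:
drive_tool(plan=[[[0, -0.1, 0, 0], [0, -0.2, 0, 0], [0, -0.3, 0, 0], [0, -0.4, 0, 0], [0, -0.5, 0, 0], [0, -0.6, 0, 0], [0, -0.6, 0, 0], [0, -0.6, 0, 0], [0, -0.6, 0, 0]]])

```text
time_s: 24.47
eef_pos: [0.5386, 0.1441, 0.2791]
eef_rot: [0.0, 0.989, 0.148, 0.0]
wrist_force: [0.5, -0.5, -1.3]
opening: -0.003
grasp_force: 0.0
```

```bash
python3 - <<'E'
from h import *
go(450,200,250,-73)
p,d=ctrl.camera("top"); z=np.load("top0.npz")["p"]
hs=lambda i:cv2.cvtColor(i,cv2.COLOR_RGB2HSV)
for name,(x0,y0,x1,y1),lo,hi,zz in[("bblue",(300,190,318,206),(100,120,40),(130,255,255),.062),("vial",(280,252,300,270),(100,120,40),(130,255,255),.044),("red",(303,158,325,176),(0,150,80),(8,255,255),.095),("dish",(243,176,270,205),(15,80,80),(28,255,255),.072)]:
    for i in(z,p):
        v,u=np.nonzero(cv2.inRange(hs(i)[y0:y1,x0:x1],lo,hi));print(name,len(u),np.round(ray("top",[u.mean()+x0,v.mean()+y0],zz)[0,:2]*1000,1) if len(u) else "-")
g=cv2.cvtColor(p,cv2.COLOR_RGB2GRAY)
c,s=np.cos(np.radians(17.1)),np.sin(np.radians(17.1))
v,u=np.mgrid[190:245,330:405]
for nm,zz in(("grip",.092),("handle",.088)):
    P=ray("top",np.c_[u.ravel(),v.ravel()],zz)*1000-[557.1,-291.5,0];lx=P[:,0]*c+P[:,1]*s;ly=-P[:,0]*s+P[:,1]*c
    k=(g[190:245,330:405].ravel()<70)&(abs(lx)<24)&((ly>15)&(ly<70) if nm=="grip" else (ly>-50)&(ly<0)); print(nm,k.sum(),lx[k].mean(),ly[k].mean())
E
```

```text
t24.5 pos [538.6 144.1 279.1] yaw -73.0 tilt [ 0.001  0.001 -1.   ] F [ 0.5 -0.5 -1.3] op -0.003 g 0.0 -> row [-0.1711 -0.1985  0.0723] 0.0
bblue 36 [ 625.5 -133.2]
bblue 35 [ 625.2 -133.3]
vial 9 [442.8 -70.6]
vial 9 [442.8 -70.6]
red 62 [ 702.7 -147.3]
red 63 [ 702.8 -147.1]
dish 258 [645.5  18.4]
dish 257 [645.4  18.3]
grip 35 0.4369323291155779 35.50299117996237
handle 71 2.0397915781122746 -26.227549563318124
```

Lock travel measures 26.4 mm. The cover is seated, and the dish, the bottles and the vial have not moved.

```bash
python3 -c "
from bench import ctrl
print(ctrl.hand_in())"
```

```text
the job is handed in; nothing more can be done
None
```

The job is handed in at about 24.5 s: the cover was drawn out, set flat on the bench, lowered by its handle onto the bath's ledge and released, and the lock pushed against its end stop; the dish, both bottles and vial measured unmoved, while the timer and tweezers were not re-measured.

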